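# Screw the stopper into the steel flask without crossing its thread

### The job

Close the steel flask: take its screw stopper from the coaster by the knob, set it square in the flask's mouth and, pressing only lightly, turn it backwards (anticlockwise seen from above) until you feel it drop into the start of the thread. Then screw it clockwise until it is fully home, with the flange down on the rim, stopping as soon as it comes up solid: no more than finger-tight, never forced, or the thread is spoilt. Leave the flask standing where it is and do not disturb the tumbler, the jigger or the wine stopper.

Things in the scene. Friction and masses are not known exactly. Their poses are not given: they have to be found in the camera images.
- flask: squat steel flask with a matte slate-blue body sleeve, 128 mm across, 168 mm high, about 3 kg, standing loose on a rubber foot; black D handle at its local +y, reaching 104 mm from the axis. Origin: centre of its underside, z up. A neck 65 mm wide (bore 57 mm) rises from the shoulder at 143 mm to the rim
- flask_mouth (a point): centre of the mouth at rim height, z up. In the neck is a three-start thread (starts 120 degrees apart), its flat top 10 mm below the rim, inner diameter 42 mm. It sits at an unknown angle: the flask's yaw does not tell where the starts are. More than 30 N between stopper and flask (about 0.3 N m of twist against a stop) spoils the thread
- stopper: black and grey screw stopper, about 0.16 kg, upright on a slate coaster 8 mm thick. Origin: centre of its foot, z up. Tapered plug 34 mm long (28 mm wide at the foot, 39 mm from 9 mm up), above it a flange 69 mm wide, 6 mm thick, then the knob: an upright bar along local x, 48 mm long, 12 mm thick (along local y), 31 mm high, gripped across its 12 mm
- stopper_flange (a point): centre of the flange's underside, 34 mm above the stopper's foot. Its height over flask_mouth: about 12 mm when the lugs lie on top of the thread (up to 16 mm if they land on a low stop there), 4 mm when dropped into the thread start, 0.3 mm when fully home
- stopper_knob (a point): point to grip in the knob, on the axis, 24 mm above stopper_flange (18 mm above the flange's top, 13 mm below the knob's top)
- stopper_lugs (a point): on the axis at the height of the plug's three round lugs (4.5 mm thick, 14 mm above the foot, out to 26 mm from the axis, 120 degrees apart, one at local +x). They rest on the thread until turned over its starts
- tumbler: greenish glass tumbler, 84 mm wide, 106 mm high, bystander. Origin: centre of its underside
- jigger: steel double jigger, 44 mm wide, 88 mm high, bystander. Origin: centre of its underside
- wine_stopper: small steel wine stopper, 37 mm wide, 73 mm high, bystander. Origin: centre of its underside
- thread_top (a point): on the axis at the flat top of the thread, 10 mm below the rim. Back the stopper here with a 2 to 4 N push: within 2.1 rad the lugs come over the starts, the push meets nothing for some 0.3 rad of turn and it drops 8 mm (now and then at once). Hard stops meet the lugs if turned forwards up here, or back past the starts
- thread_start (a point): on the axis at the floor of the thread starts, 18 mm below the rim. From here the stopper screws clockwise, sinking 4 mm, easily (under 0.1 N m) for 1.15 to 1.45 rad to a hard stop, where the moment rises steeply
Things that resemble listed ones, but are neither listed nor needed, are in the scene too. Leave any blue or turquoise look-alike of the stopper alone.

How it is judged:
On the way:
1. the stopper has dropped into the thread start (z of stopper_flange in the frame of flask_mouth between 0.0022 and 0.0062 m and horizontal distance between stopper_flange and flask_mouth below 0.004 m and angle between the z axis of stopper and the z axis of flask, either way round below 0.08 rad), for 0.1 s.
At the end, for the whole second after the job is handed in: The stopper is screwed home and at rest: flange within 1.3 mm of the rim, centred within 4 mm, in line with the flask within 0.05 rad; the flask stands upright within 0.05 rad and within 50 mm of where it was (z of stopper_flange in the frame of flask_mouth below 0.0013 m and horizontal distance between stopper_flange and flask_mouth below 0.004 m and angle between the z axis of stopper and the z axis of flask, either way round below 0.05 rad and angle between flask's own z axis and vertical below 0.05 rad and distance of flask from where it was at the start of the episode below 0.05 m and linear speed of stopper below 0.02 m/s); the robot touches nothing.
It fails at once if the thread is forced (contact force between stopper and flask above 30 N).
It fails at once if the flask is shoved or tipped (distance of flask from where it was at the start of the episode above 0.05 m or angle between flask's own z axis and vertical above 0.2 rad).
It fails at once if the tumbler is disturbed (distance of tumbler from where it was at the start of the episode above 0.025 m or angle between tumbler's own z axis and vertical above 0.3 rad).
It fails at once if the jigger is disturbed (distance of jigger from where it was at the start of the episode above 0.025 m or angle between jigger's own z axis and vertical above 0.3 rad).
It fails at once if the wine stopper is disturbed (distance of wine_stopper from where it was at the start of the episode above 0.025 m or angle between wine_stopper's own z axis and vertical above 0.3 rad).
It also fails if it takes over 70 s, if anything falls off the work surface, if the arm or the gripper's body presses on something with over 40 N, if the wrist force passes 120 N, or if a joint passes its speed limit or range.

### The arm

A 7-joint arm with a two-finger parallel gripper is mounted at the origin on a cart in front of the work surface, level with it; the furniture and walls round the work are solid. World frame = base frame: x ahead of the robot, y to its left, z up, the work surface at z = 0. Lengths are in m, angles in rad, forces in N, time in s.
With the tool pointing down it reaches from about 0.425 to 0.925 m from the base axis. Payload 6.8 kg.
Tool frame: the origin (TCP) lies on the front face of the gripper's body, between the roots of the fingers; the fingertips stand 73 mm ahead of it and the grasp point (between the pads) lies 54 mm ahead of it; z points along the fingers, y is the direction in which the jaws open and shut (so a half turn about z gives the same grasp; the last joint's range is limited). The gripper opens to 85 mm and grips with 20 to 120 N. Pads are 22 mm wide; open, the fingers measure 114 mm over their backs; the gripper's body (76 mm by 85 mm) begins 54 mm behind the grasp point. The pads swing forward as they close: fully open they stand 13 mm farther back than shut.
Start: joints at [0.644, 0.477, 0.022, 1.555, -0.011, 1.109, -0.083], TCP at [0.493, -0.461, 0.304] pointing down, gripper open.
Joint ranges: [-2.96, 2.96], [-0.34, 2.1], [-1.41, 1.46], [0.24, 2.44], [-1.37, 4.51], [0.17, 1.92], [-2.96, 2.96]. Speed limits (rad/s): [2.39, 2.39, 3.14, 3.14, 3.14, 3.14, 3.14].

### API

Orientations are given as a rotation vector (axis times angle).
In Python, from bench import * gives the robot as it stands.
- The arm moves only by the tool jog_arm, never from a script. Its argument "plan" is a list of rows, each a list of 2 entries, a list of its own where there are three numbers: the shift along the world's x, y, z in cm, then the turn about the world's z in rad. In form: [[[tx, ty, tz], twist], ...]. A call has 1 to 12 rows; each row shifts and turns the commanded pose from where the row before left it; what a row does not reach is not made up. A row lasts 1/10 s, in which the tool goes at most 50 mm and 8.59 degrees, less where a joint would pass 70% of its speed; a pose out of reach is approached as far as the arm can. A call is refused whole if a number of a shift passes 5 or a number of a turn 0.15, either way. A call with a gripper value outside its range is refused whole. "hand" is the finger opening in cm, from 0 to 8.54, set as the call begins (left out, the last holds). The fingers move at their own pace and stop on an object; "grip_force" is the grip in N (left out, the last holds). Time passes only in rows, so rows that do not move let the fingers close. It gives the time, the measured TCP pose, the force and the opening at its end, in the units of the state.
- get_obs(): the state, without advancing time (a new reading comes with each control period).
- grab_frame(name): name is "side" or "top"; returns the picture (384x512x3 uint8, red, green, blue); there is no depth.
- get_calibration(name): a dict with "intrinsics" (3x3 intrinsics, pixels), "xyz" and "orientation" of the camera in the world. Camera axes: x right, y down, z forward; pixel columns grow to the right and rows downward; lengths in m; the calibration is good to about 2 mm. A picture is of the moment at which its call begins. get_calibration takes no time and is no camera call.
- hand_in(): hands the job in, once; it reports no verdict.
The state is a dict: "clock": time; "joints": joint angles; "qvel": joint speeds; "tau": joint torques, N m; "tcp_pos": TCP position; "orientation": TCP orientation; "contact_force": force on the tool from outside, world axes, zero at the start; "moment": the same for the moment, N m; "grip_width": finger opening in m.
Only numpy, scipy, OpenCV 4.12 (cv2) and the standard library are available. Lean on these libraries where they do the work, as an engineer would, in place of code of your own. Each camera call takes 0.05 s, during which the arm holds its last target. There are 200 camera calls.

## Working session

There is one attempt and no reset: what is moved stays moved. The work goes in short steps, Python scripts to look and compute and a tool call to move; the robot and the scene stay as the last step left them, time stands still between calls to the robot, and variables do not carry over. Pictures are saved under pics/ and viewed, about 8 in all and at most 12, crops included, and the job is handed in when it is done.

Besides the shell and the picture viewer there is one more tool, called after "Emit:" by a JSON object that holds its "op" and its "data", one argument or row to a line. jog_arm: Moves the arm, as the interface text tells. Its arguments: {"type":"object","properties":{"plan":{"type":"array","items":{"type":"array"}},"hand":{"type":"number"},"grip_force":{"type":"number"}},"required":["plan"]}

```bash
mkdir -p pics; python3 - <<'E'
from bench import *
import cv2
o=get_obs();print({k:o[k] for k in('clock','tcp_pos','orientation','contact_force','moment','grip_width')})
for n in('side','top'):
    c=get_calibration(n);print(n,c)
    cv2.imwrite(f'pics/{n}0.png',grab_frame(n)[:,:,::-1])
E
```

```text
{'clock': 0.0, 'tcp_pos': array([ 0.49264765, -0.46075111,  0.30292314]), 'orientation': array([-2.88041026e+00, -1.25000583e+00,  1.36915380e-03]), 'contact_force': array([ 0.01632882, -0.4247344 , -0.51062563]), 'moment': array([0.02059638, 0.00153124, 0.02553759]), 'grip_width': 0.08526603394835251}
side {'intrinsics': array([[485.48433863,   0.        , 254.63783273],
       [  0.        , 485.48433863, 188.64357685],
       [  0.        ,   0.        ,   1.        ]]), 'xyz': array([-0.40085907,  0.39706   ,  0.60615845]), 'orientation': array([-1.25400978,  1.89448588, -1.19159102])}
top {'intrinsics': array([[409.13881914,   0.        , 244.09491399],
       [  0.        , 409.13881914, 196.28421587],
       [  0.        ,   0.        ,   1.        ]]), 'xyz': array([0.39675608, 0.02773277, 0.97876381]), 'orientation': array([-2.18923872,  2.20316037, -0.10064952])}
```

View pics/side0.png

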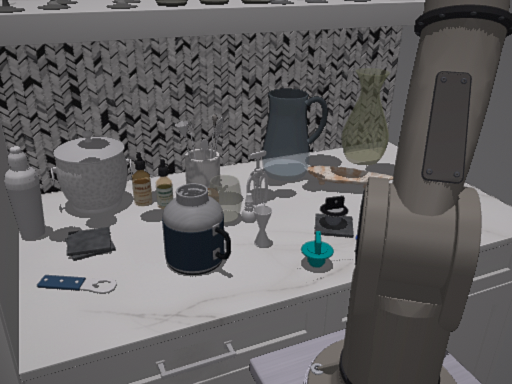

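View pics/top0.png

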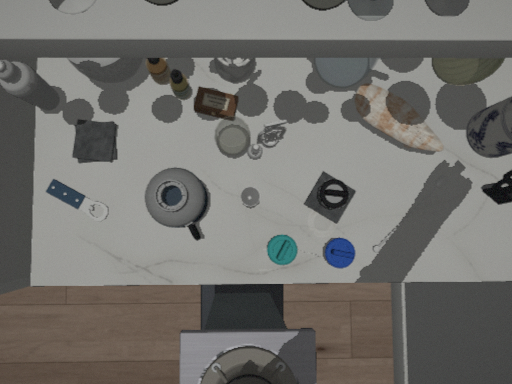

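The top view shows the flask with its mouth near (172,196), handle at (195,232), and the black stopper on its coaster near (333,194). The teal (283,250) and blue (340,253) ones are decoys. Jigger is at (250,197), tumbler at (233,137) and wine stopper at (256,150). I'll make an enlarged composite with grids.

```bash
python3 - <<'E'
import cv2,numpy as np
t=cv2.imread('pics/top0.png');s=cv2.imread('pics/side0.png')
def crop(im,x,y,w,h,k):
    c=cv2.resize(im[y:y+h,x:x+w],None,fx=k,fy=k,interpolation=cv2.INTER_CUBIC)
    c=cv2.convertScaleAbs(c,alpha=1.6,beta=20)
    for i in range(0,w,10):
        cv2.line(c,(i*k,0),(i*k,5),(0,0,255),1);cv2.putText(c,str(x+i),(i*k,14),0,.33,(0,0,255),1) if i%20==0 else 0
    for i in range(0,h,10):
        cv2.line(c,(0,i*k),(5,i*k),(0,0,255),1);cv2.putText(c,str(y+i),(6,i*k+4),0,.33,(0,0,255),1) if i%20==0 else 0
    return c
a=np.hstack([crop(t,300,165,66,50,6),crop(t,140,165,66,50,6)])
b=np.hstack([crop(s,300,190,66,50,6),crop(s,160,180,66,50,6)])
cv2.imwrite('pics/c1.png',np.vstack([a,b]))
E
```

```text
(no output)
```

View pics/c1.png

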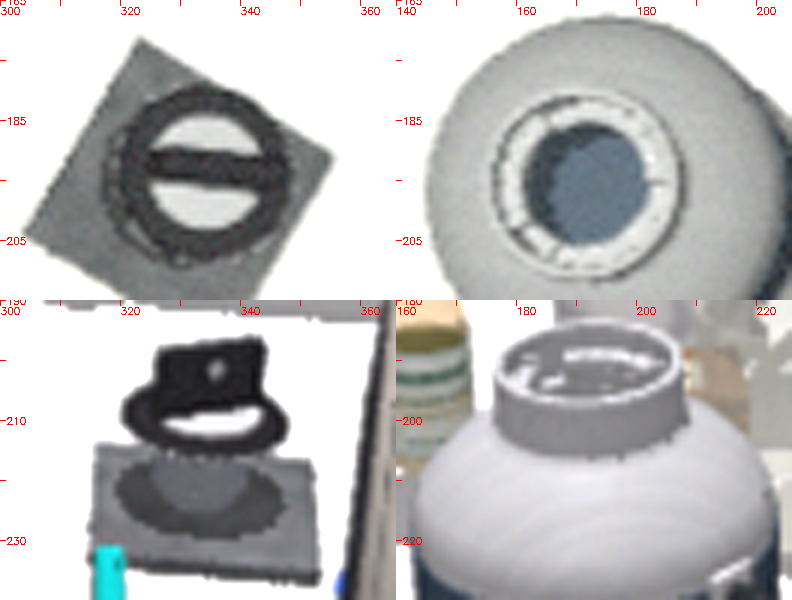

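```bash
cat > h.py <<'E'
import numpy as np,cv2
from scipy.spatial.transform import Rotation as R
from bench import *
def ray(n,u,v,z):
    c=get_calibration(n);d=R.from_rotvec(c['orientation']).apply(np.linalg.inv(c['intrinsics'])@[u,v,1]);p=np.array(c['xyz'])
    return p+d*(z-p[2])/d[2]
def proj(n,P):
    c=get_calibration(n);q=c['intrinsics']@R.from_rotvec(c['orientation']).inv().apply(np.array(P)-c['xyz']);return q[:2]/q[2]
def st():
    o=get_obs();r=R.from_rotvec(o['orientation']).as_matrix()
    print('t',round(o['clock'],2),'tcp',o['tcp_pos'].round(4),'z',r[:,2].round(3),'y',r[:,1].round(3),'ang',round(float(np.arctan2(r[1,1],r[0,1])),3),'F',o['contact_force'].round(2),'M',o['moment'].round(3),'g',round(o['grip_width'],4),'q7',o['joints'].round(2))
E
python3 - <<'E'
from h import *
st()
def fit(n,box,f,inv=True):
    im=cv2.imread(f'pics/{n}0.png');return
print('flange top',ray('top',334,193.3,.048),'side',ray('side',334,209.7,.048))
a=ray('top',324,191.3,.079);b=ray('top',347.5,193.8,.079);print('bar',a,b,(a+b)/2,np.arctan2(*(b-a)[[1,0]]))
print('mouth',ray('top',172,195.8,.168),ray('side',192.3,190.4,.168))
for n,p in dict(jig=(250,197),tum=(233,137)).items(): print(n,ray('top',*p,.09))
for e in((156,196),(188,196),(172,180),(172,211.5)): print(ray('top',*e,.168))
for e in((319.5,193),(348.5,193),(334,179),(334,208)): print(ray('top',*e,.048))
E
```

```text
t 0.1 tcp [ 0.4927 -0.4608  0.303 ] z [-0.001  0.001 -1.   ] y [ 0.73  -0.683 -0.002] ang -0.752 F [ 0.54 -0.47 -0.69] M [0.004 0.002 0.034] g 0.0854 q7 [ 0.64  0.48  0.02  1.56 -0.01  1.11 -0.08]
flange top [ 0.46756743 -0.19898338  0.048     ] side [ 0.45871568 -0.19460792  0.048     ]
bar [ 0.46977511 -0.16925937  0.079     ] [ 0.46393343 -0.22150056  0.079     ] [ 0.46685427 -0.19537997  0.079     ] -1.682154952316354
mouth [0.45522414 0.1526502  0.168     ] [0.4512713  0.15595739 0.168     ]
jig [ 0.45728676 -0.00466426  0.09      ]
tum [0.58974998 0.0316698  0.09      ]
[0.45500286 0.1841813  0.168     ]
[0.45465127 0.121062   0.168     ]
[0.48666734 0.15281321 0.168     ]
[0.42414747 0.15248909 0.168     ]
[ 0.46843805 -0.16560783  0.048     ]
[ 0.46807636 -0.23244131  0.048     ]
[ 0.50053314 -0.19972618  0.048     ]
[ 0.4338484 -0.1982236  0.048    ]
```

Emit:
{"op": "jog_arm", "data": {
  "plan": [
    [[-0.3, 2.64, 0], 0.08],
    [[-0.3, 2.64, 0], 0.08],
    [[-0.3, 2.64, 0], 0.08],
    [[-0.3, 2.64, -1], 0.08],
    [[-0.3, 2.64, -1.5], 0.08],
    [[-0.3, 2.64, -1.5], 0.08],
    [[-0.3, 2.64, -1.5], 0.08],
    [[-0.3, 2.64, -1.5], 0.08],
    [[-0.3, 2.64, -1.3], 0],
    [[0, 2.64, -1], 0],
    [[0, 0, 0], 0],
    [[0, 0, 0], 0]
  ],
  "hand": 5,
  "grip_force": 40
}}

```text
clock: 1.3
tcp_pos: [0.4659, -0.1968, 0.2107]
orientation: [-2.341, -2.095, 0.001]
contact_force: [0.5, -1.4, -0.2]
grip_width: 0.0498
```

```bash
python3 - <<'E'
from h import *
st()
t=grab_frame('top')[:,:,::-1];s=grab_frame('side')[:,:,::-1]
a=cv2.resize(t[140:260,270:400],(520,480),interpolation=cv2.INTER_CUBIC)
b=cv2.resize(s[140:260,280:350],(280,480),interpolation=cv2.INTER_CUBIC)
cv2.imwrite('pics/c2.png',cv2.convertScaleAbs(np.hstack([a,b]),alpha=1.6,beta=20))
E
```

```text
t 1.3 tcp [ 0.4659 -0.1968  0.2107] z [-0.001  0.    -1.   ] y [ 0.994 -0.11  -0.001] ang -0.111 F [ 0.45 -1.37 -0.18] M [ 0.009  0.016 -0.031] g 0.0498 q7 [ 0.44  0.33 -0.2   2.03  0.09  0.79  0.08]
```

View pics/c2.png

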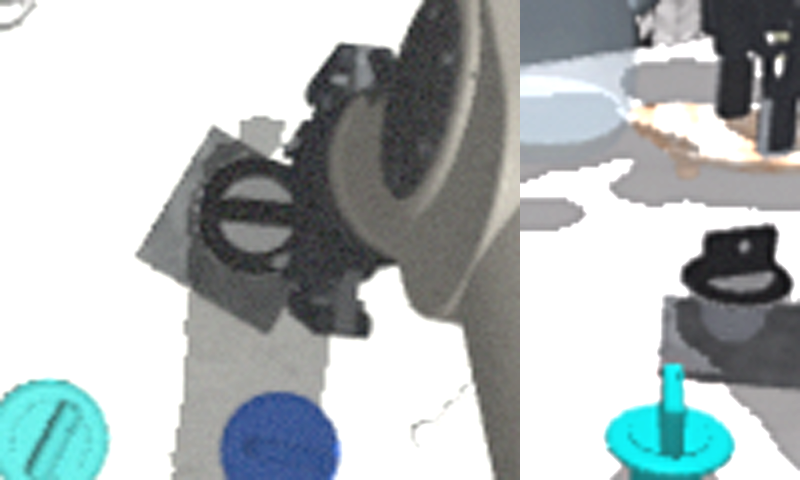

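The gripper sits above the stopper with the jaws straddling the bar direction, and nothing is in the way. Next I descend and close.

Emit:
{"op": "jog_arm", "data": {
  "plan": [
    [[0, 0, -1.5], 0],
    [[0, 0, -1.5], 0],
    [[0, 0, -1.5], 0],
    [[0, 0, -1.5], 0],
    [[0, 0, -1.3], 0],
    [[0, 0, -1], 0],
    [[0, 0, -0.47], 0],
    [[0, 0, 0], 0]
  ]
}}

```text
clock: 2.2
tcp_pos: [0.4658, -0.1972, 0.1227]
orientation: [-2.342, -2.093, 0.001]
contact_force: [-0.6, 0.2, 0.9]
grip_width: 0.0501
```

Emit:
{"op": "jog_arm", "data": {
  "plan": [
    [[0, 0, 0], 0],
    [[0, 0, 0], 0],
    [[0, 0, 0], 0],
    [[0, 0, 0], 0],
    [[0, 0, 0], 0],
    [[0, 0, 0], 0],
    [[0, 0, 0], 0],
    [[0, 0, 0], 0]
  ],
  "hand": 0,
  "grip_force": 40
}}

```text
clock: 3.0
tcp_pos: [0.4661, -0.1971, 0.1235]
orientation: [2.342, 2.093, 0.0]
contact_force: [-1.0, 0.4, 5.8]
grip_width: 0.0109
```

```bash
python3 -c "
from h import *
st()"
```

```text
t 3.0 tcp [ 0.4661 -0.1971  0.1235] z [ 0. -0. -1.] y [ 0.994 -0.112  0.   ] ang -0.112 F [-0.97  0.43  5.79] M [0.04  0.253 0.009] g 0.0109 q7 [ 0.42  0.47 -0.17  2.09  0.14  0.6   0.04]
```

Emit:
{"op": "jog_arm", "data": {
  "plan": [
    [[0, 0, 0.5], 0],
    [[0, 0, 1], 0],
    [[0, 0, 1.5], 0],
    [[0, 0, 2], 0],
    [[0, 0, 2], 0],
    [[0, 0, 2], 0],
    [[0, 0, 2], 0],
    [[0, 0, 2], 0],
    [[0, 0, 2], 0],
    [[0, 0, 1.7], 0],
    [[0, 0, 1], 0],
    [[0, 0, 0], 0]
  ],
  "grip_force": 60
}}

```text
clock: 4.2
tcp_pos: [0.4664, -0.1972, 0.3016]
orientation: [2.341, 2.092, 0.002]
contact_force: [0.7, -0.1, -2.0]
grip_width: 0.0108
```

Emit:
{"op": "jog_arm", "data": {
  "plan": [
    [[0, 1.5, 0], 0],
    [[-0.1, 3, 0], 0],
    [[-0.1, 3.5, 0], 0],
    [[-0.1, 3.5, 0], 0],
    [[-0.1, 3.5, 0], 0],
    [[-0.1, 3.5, 0], 0],
    [[-0.1, 3.5, 0], 0],
    [[-0.1, 3.5, 0], 0],
    [[-0.1, 3.5, 0], 0],
    [[-0.1, 3, 0], 0],
    [[-0.1, 2, 0], 0],
    [[-0.25, 1.1, 0], 0]
  ]
}}

```text
clock: 5.4
tcp_pos: [0.4521, 0.1565, 0.2992]
orientation: [-2.337, -2.097, 0.002]
contact_force: [0.2, -0.2, -2.1]
grip_width: 0.0113
```

Emit:
{"op": "jog_arm", "data": {
  "plan": [
    [[0, 0, 0], 0],
    [[0, 0, 0], 0]
  ]
}}

```text
clock: 5.6
tcp_pos: [0.4531, 0.153, 0.2996]
orientation: [-2.343, -2.093, 0.002]
contact_force: [0.1, 0.1, -1.9]
grip_width: 0.0112
```

```bash
python3 - <<'E'
from h import *
st()
t=grab_frame('top')[:,:,::-1];s=grab_frame('side')[:,:,::-1]
st()
cv2.imwrite('pics/t3.png',t);cv2.imwrite('pics/s3.png',s)
k=6;x0,y0=155,120
a=cv2.resize(s[y0:y0+95,x0:x0+75],None,fx=k,fy=k,interpolation=cv2.INTER_CUBIC)
a=cv2.convertScaleAbs(a,alpha=1.6,beta=20)
for i in range(0,95,10):
    cv2.putText(a,str(y0+i),(0,i*k+4),0,.33,(0,0,255),1);cv2.putText(a,str(x0+i),(i*k,10),0,.33,(0,0,255),1)
b=cv2.convertScaleAbs(cv2.resize(t[140:250,120:205],None,fx=4,fy=4,interpolation=cv2.INTER_CUBIC),alpha=1.6,beta=20)
b=cv2.copyMakeBorder(b,0,a.shape[0]-b.shape[0],0,0,0)
cv2.imwrite('pics/c3.png',np.hstack([a,b]))
E
```

```text
t 5.6 tcp [0.4531 0.153  0.2996] z [-0.001 -0.001 -1.   ] y [ 0.994 -0.112 -0.001] ang -0.112 F [ 0.14  0.07 -1.93] M [ 0.03  -0.028  0.001] g 0.0112 q7 [-0.03  0.19 -0.47  1.99  0.11  0.98 -0.67]
t 5.7 tcp [0.4535 0.1525 0.2999] z [-0.001 -0.001 -1.   ] y [ 0.993 -0.114 -0.   ] ang -0.114 F [ 0.25  0.28 -2.29] M [-0.01   0.043 -0.032] g 0.0109 q7 [-0.03  0.19 -0.47  1.99  0.11  0.98 -0.67]
```

View pics/c3.png

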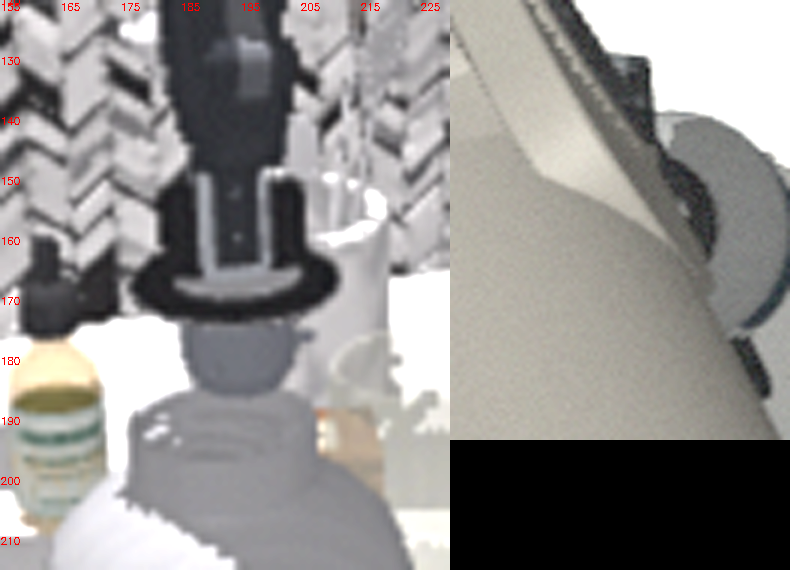

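```bash
python3 - <<'E'
from h import *
p=[.4535,.1525]
print('pred flange px',proj('side',p+[.2214]),'extent',[proj('side',[p[0]+.0345*a,p[1]+.0345*b,.2214]) for a,b in((.28,.96),(-.28,-.96))])
print('plug foot px',proj('side',p+[.1844]))
print('flange side-ray',ray('side',194.4,168,.2214))
print('mouth side',ray('side',192.3,190.4,.168))
# neck silhouette by gradient, original and now
for f in('side0','s3'):
    g=cv2.GaussianBlur(cv2.imread(f'pics/{f}.png'),(3,3),0).astype(int).sum(2)
    for v in(192,193,194,195): print(f,v,g[v,172:182],g[v,202:213])
g=cv2.imread('pics/s3.png').astype(int).sum(2)
for v in(166,168,170,178,180): print(v,g[v,173:192],g[v,200:216])
E
```

```text
pred flange px [192.52919459 165.45286908] extent [array([174.87041865, 166.09764754]), array([210.03595295, 164.81364127])]
plug foot px [193.29162706 182.35188024]
flange side-ray [0.44020893 0.15276774 0.2214    ]
mouth side [0.4512713  0.15595739 0.168     ]
side0 192 [300 450 514 465 398 351 314 316 356 371] [230 249 301 341 320 285 301 322 305 271 248]
side0 193 [293 446 523 469 375 342 361 382 398 368] [259 293 325 317 265 250 297 322 304 273 250]
side0 194 [284 440 529 478 346 287 327 376 399 366] [310 307 284 248 211 227 286 302 284 264 250]
side0 195 [276 426 526 481 334 238 255 310 351 352] [289 256 225 202 190 213 263 278 264 250 242]
s3 192 [337 507 581 498 338 233 236 297 335 323] [236 238 233 226 220 256 331 366 346 306 280]
s3 193 [330 501 590 520 355 240 233 268 277 253] [235 235 230 224 220 263 339 367 345 310 284]
s3 194 [321 495 596 538 370 246 224 231 231 223] [232 232 228 223 220 258 323 341 324 302 283]
s3 195 [314 479 590 544 375 247 224 228 228 228] [235 232 227 223 219 234 266 283 285 282 277]
166 [ 57 119 200 221  98  24  29  34  35  23  48 127 143 132 132 167 238 257
 253] [233 239 245 249 181  73  43  36  29  23  26 150 329 341 328 309]
168 [ 49 117 306 185  61  24  36  32  41  33  40  84 132 203 251 253 244 237
 238] [185 135  98  67  38  33  36  39  32  30  97 259 338 339 332 318]
170 [ 41  78 288 354 206 106  55  31  25  34  31  31  26  31  34  43  46  65
  89] [ 29  31  26  29  33  26  34  57 134 262 331 345 341 334 329 323]
178 [602 602 601 601 600 600 600 601 600 607 616 522 259 161 176 184 186 185
 186] [177 177 169 163 235 306 308 325 337 338 341 360 350 321 304 296]
180 [604 599 601 602 600 598 599 600 602 604 612 596 411 212 170 181 185 183
 178] [181 173 164 169 290 325 299 300 308 330 377 335 300 290 292 286]
```

```bash
python3 - <<'E'
from h import *
t=cv2.imread('pics/top0.png');k=10
c=cv2.convertScaleAbs(cv2.resize(t[174:218,150:194],None,fx=k,fy=k,interpolation=cv2.INTER_NEAREST),alpha=1.1)
s=cv2.imread('pics/side0.png')
d=cv2.convertScaleAbs(cv2.resize(s[178:213,170:206+4],None,fx=9,fy=9,interpolation=cv2.INTER_NEAREST),alpha=1.1)
d=cv2.copyMakeBorder(d,0,c.shape[0]-d.shape[0],0,0,0)
# predicted circles (outer r 32.5, bore 28.5) for candidate centres
for img,n,x0,y0,kk in((c,'top',150,174,10),(d,'side',170,178,9)):
  for ctr,col in(((.4552,.1527),(0,0,255)),((.4535,.1565),(0,255,0))):
    for r in(.0325,):
      pts=[proj(n,[ctr[0]+r*np.cos(a),ctr[1]+r*np.sin(a),.168]) for a in np.linspace(0,6.28,60)]
      cv2.polylines(img,[((np.array(pts)-[x0,y0]+.5)*kk).astype(int)],True,col,1)
cv2.imwrite('pics/c4.png',np.hstack([c,d]))
E
```

```text
(no output)
```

View pics/c4.png

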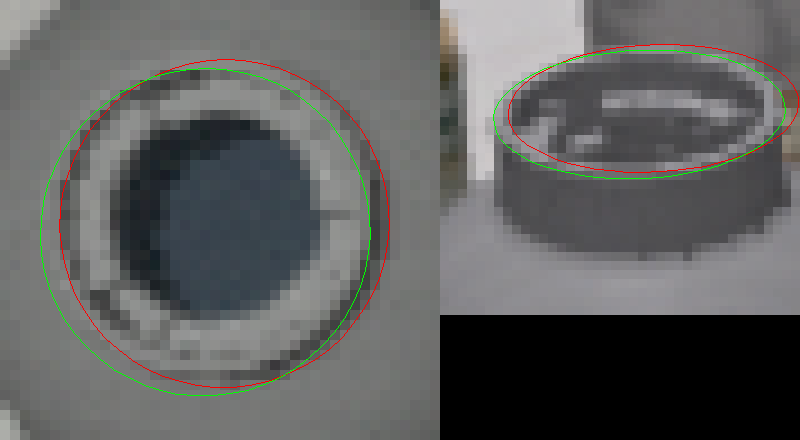

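Emit:
{"op": "jog_arm", "data": {
  "plan": [
    [[0.15, 0.45, 0], 0],
    [[0, 0, -0.7], 0],
    [[0, 0, -0.7], 0],
    [[0, 0, -0.7], 0],
    [[0, 0, -0.5], 0],
    [[0, 0, 0], 0],
    [[0, 0, 0], 0]
  ]
}}

```text
clock: 6.4
tcp_pos: [0.455, 0.1584, 0.2741]
orientation: [-2.342, -2.094, 0.0]
contact_force: [0.2, -0.1, -2.1]
grip_width: 0.0111
```

```bash
python3 - <<'E'
from h import *
st()
s=grab_frame('side')[:,:,::-1];cv2.imwrite('pics/s5.png',s)
k=9;x0,y0=160,140
a=cv2.convertScaleAbs(cv2.resize(s[y0:y0+65,x0:x0+70],None,fx=k,fy=k,interpolation=cv2.INTER_CUBIC),alpha=1.8,beta=25)
for i in range(0,70,5):
    cv2.putText(a,str(y0+i),(0,i*k+4),0,.33,(0,0,255),1);cv2.putText(a,str(x0+i),(i*k,10),0,.33,(0,0,255),1)
cv2.imwrite('pics/c5.png',a)
o=get_obs()['tcp_pos']
print(proj('side',[*o[:2],o[2]-.0785]),proj('side',[*o[:2],.168]))
E
```

```text
t 6.4 tcp [0.455  0.1584 0.2741] z [-0. -0. -1.] y [ 0.994 -0.112 -0.   ] ang -0.112 F [ 0.22 -0.14 -2.13] M [ 0.005  0.004 -0.007] g 0.0111 q7 [-0.05  0.23 -0.47  2.01  0.13  0.93 -0.7 ]
[189.93507966 177.3588222 ] [190.53697988 189.83115914]
```

View pics/c5.png

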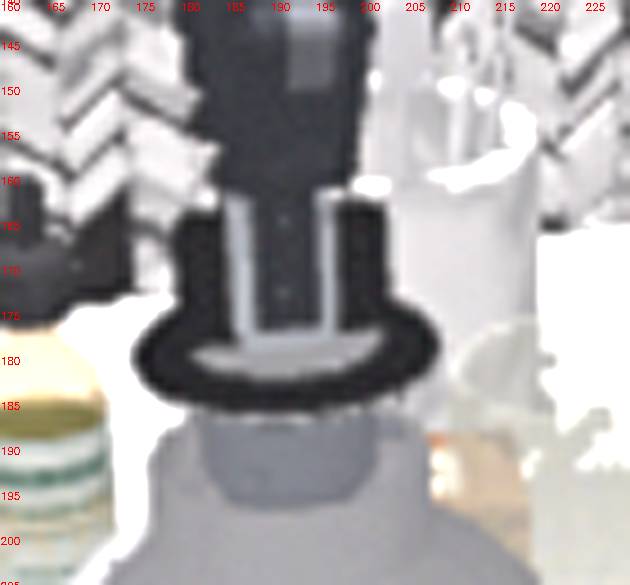

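The side view shows the plug entering the mouth: plug centre u≈191.75, flange ≈191.3, neck ≈191.8, so it is laterally aligned. I'll lower gently, watching force.

Emit:
{"op": "jog_arm", "data": {
  "plan": [
    [[0, 0, -0.3], 0],
    [[0, 0, -0.3], 0],
    [[0, 0, -0.2], 0],
    [[0, 0, 0], 0],
    [[0, 0, 0], 0]
  ]
}}

```text
clock: 6.95
tcp_pos: [0.4566, 0.158, 0.2666]
orientation: [2.341, 2.091, 0.005]
contact_force: [5.8, -1.9, -4.1]
grip_width: 0.0113
```

```bash
python3 -c "
from h import *
st()"
```

```text
t 6.95 tcp [0.4566 0.158  0.2666] z [ 0.004  0.    -1.   ] y [ 0.994 -0.113  0.004] ang -0.113 F [ 5.79 -1.85 -4.08] M [-0.407 -1.519 -0.026] g 0.0113 q7 [-0.05  0.24 -0.47  2.02  0.14  0.91 -0.71]
```

Emit:
{"op": "jog_arm", "data": {
  "plan": [
    [[0.15, -0.05, 0], 0],
    [[0.1, 0, 0], 0],
    [[0, 0, 0], 0],
    [[0, 0, 0], 0]
  ]
}}

```text
clock: 7.35
tcp_pos: [0.4575, 0.1579, 0.2661]
orientation: [2.342, 2.094, -0.0]
contact_force: [2.1, -1.6, -2.5]
grip_width: 0.0108
```

```bash
python3 -c "
from h import *
st()"
```

```text
t 7.35 tcp [0.4575 0.1579 0.2661] z [-0. -0. -1.] y [ 0.994 -0.112 -0.   ] ang -0.112 F [ 2.07 -1.62 -2.49] M [-0.235 -0.569 -0.01 ] g 0.0108 q7 [-0.05  0.24 -0.47  2.01  0.14  0.91 -0.71]
```

Emit:
{"op": "jog_arm", "data": {
  "plan": [
    [[0.15, -0.1, 0], 0],
    [[0, 0, -0.1], 0],
    [[0, 0, 0], 0],
    [[0, 0, 0], 0]
  ]
}}

```text
clock: 7.75
tcp_pos: [0.4587, 0.157, 0.265]
orientation: [-2.342, -2.094, 0.001]
contact_force: [-0.4, 0.1, -2.1]
grip_width: 0.0112
```

```bash
python3 -c "
from h import *
st()"
```

```text
t 7.75 tcp [0.4587 0.157  0.265 ] z [-0.001 -0.    -1.   ] y [ 0.994 -0.112 -0.001] ang -0.112 F [-0.44  0.05 -2.06] M [ 0.066  0.    -0.023] g 0.0112 q7 [-0.05  0.25 -0.47  2.01  0.14  0.91 -0.7 ]
```

Emit:
{"op": "jog_arm", "data": {
  "plan": [
    [[0.05, -0.03, -0.1], 0],
    [[0, 0, -0.1], 0],
    [[0, 0, 0], 0],
    [[0, 0, 0], 0]
  ]
}}

```text
clock: 8.15
tcp_pos: [0.4595, 0.1566, 0.2632]
orientation: [-2.342, -2.093, 0.0]
contact_force: [-0.9, -0.3, -1.1]
grip_width: 0.0108
```

```bash
python3 -c "
from h import *
st()"
```

```text
t 8.15 tcp [0.4595 0.1566 0.2632] z [-0.  0. -1.] y [ 0.994 -0.112 -0.   ] ang -0.112 F [-0.88 -0.34 -1.15] M [ 0.054  0.001 -0.02 ] g 0.0108 q7 [-0.05  0.25 -0.47  2.01  0.14  0.91 -0.7 ]
```

Emit:
{"op": "jog_arm", "data": {
  "plan": [
    [[0, 0, -0.05], 0],
    [[0, 0, -0.05], 0],
    [[0, 0, 0], 0],
    [[0, 0, 0], 0]
  ]
}}

```text
clock: 8.55
tcp_pos: [0.4595, 0.1566, 0.2622]
orientation: [-2.342, -2.094, -0.0]
contact_force: [0.6, 0.4, -3.0]
grip_width: 0.011
```

```bash
python3 -c "
from h import *
st();st()"
```

```text
t 8.55 tcp [0.4595 0.1566 0.2622] z [-0.  0. -1.] y [ 0.994 -0.112 -0.   ] ang -0.112 F [ 0.55  0.39 -3.04] M [ 0.049 -0.011  0.025] g 0.011 q7 [-0.05  0.25 -0.47  2.02  0.14  0.91 -0.71]
t 8.55 tcp [0.4595 0.1566 0.2622] z [-0.  0. -1.] y [ 0.994 -0.112 -0.   ] ang -0.112 F [ 0.55  0.39 -3.04] M [ 0.049 -0.011  0.025] g 0.011 q7 [-0.05  0.25 -0.47  2.02  0.14  0.91 -0.71]
```

Emit:
{"op": "jog_arm", "data": {
  "plan": [
    [[0, 0, -0.05], 0],
    [[0, 0, -0.05], 0],
    [[0, 0, 0], 0],
    [[0, 0, 0], 0]
  ]
}}

```text
clock: 8.95
tcp_pos: [0.4595, 0.1566, 0.2612]
orientation: [-2.342, -2.094, 0.0]
contact_force: [-0.4, 0.6, -1.4]
grip_width: 0.011
```

```bash
python3 -c "
from h import *
st()"
```

```text
t 8.95 tcp [0.4595 0.1566 0.2612] z [-0. -0. -1.] y [ 0.994 -0.112 -0.   ] ang -0.112 F [-0.42  0.56 -1.42] M [ 0.034 -0.049  0.004] g 0.011 q7 [-0.05  0.25 -0.47  2.02  0.14  0.9  -0.71]
```

Emit:
{"op": "jog_arm", "data": {
  "plan": [
    [[0, 0, -0.05], 0],
    [[0, 0, -0.05], 0],
    [[0, 0, 0], 0],
    [[0, 0, 0], 0]
  ]
}}

```text
clock: 9.35
tcp_pos: [0.4595, 0.1566, 0.2602]
orientation: [-2.342, -2.094, -0.0]
contact_force: [0.8, 0.4, -2.9]
grip_width: 0.0113
```

```bash
python3 -c "
from h import *
st()"
```

```text
t 9.35 tcp [0.4595 0.1566 0.2602] z [ 0.  0. -1.] y [ 0.994 -0.112  0.   ] ang -0.112 F [ 0.79  0.37 -2.85] M [ 0.049 -0.012 -0.01 ] g 0.0113 q7 [-0.05  0.25 -0.47  2.02  0.14  0.9  -0.71]
```

Emit:
{"op": "jog_arm", "data": {
  "plan": [
    [[0, 0, -0.05], 0],
    [[0, 0, -0.05], 0],
    [[0, 0, -0.05], 0],
    [[0, 0, 0], 0],
    [[0, 0, 0], 0]
  ]
}}

```text
clock: 9.85
tcp_pos: [0.4595, 0.1566, 0.2587]
orientation: [-2.342, -2.094, -0.0]
contact_force: [-0.2, 0.5, -2.3]
grip_width: 0.0108
```

```bash
python3 -c "
from h import *
st()"
```

```text
t 9.85 tcp [0.4595 0.1566 0.2587] z [ 0.  0. -1.] y [ 0.994 -0.112  0.   ] ang -0.112 F [-0.17  0.47 -2.26] M [ 0.143 -0.068 -0.022] g 0.0108 q7 [-0.05  0.26 -0.47  2.02  0.15  0.9  -0.71]
```

It is already about 3 mm below the expected lug-on-thread height with no contact, so the lugs probably fell straight over the starts. Continuing down.

Emit:
{"op": "jog_arm", "data": {
  "plan": [
    [[0, 0, -0.05], 0],
    [[0, 0, -0.05], 0],
    [[0, 0, -0.05], 0],
    [[0, 0, -0.05], 0],
    [[0, 0, 0], 0],
    [[0, 0, 0], 0]
  ]
}}

```text
clock: 10.45
tcp_pos: [0.4595, 0.1566, 0.2567]
orientation: [-2.342, -2.094, 0.0]
contact_force: [0.5, 0.7, -2.8]
grip_width: 0.011
```

```bash
python3 - <<'E'
from h import *
st()
s=grab_frame('side')[:,:,::-1];cv2.imwrite('pics/s6.png',s)
k=9;x0,y0=160,150
a=cv2.convertScaleAbs(cv2.resize(s[y0:y0+65,x0:x0+70],None,fx=k,fy=k,interpolation=cv2.INTER_CUBIC),alpha=1.8,beta=25)
for i in range(0,70,5):
    cv2.putText(a,str(y0+i),(0,i*k+4),0,.33,(0,0,255),1);cv2.putText(a,str(x0+i),(i*k,10),0,.33,(0,0,255),1)
cv2.imwrite('pics/c6.png',a)
E
```

```text
t 10.45 tcp [0.4595 0.1566 0.2567] z [-0. -0. -1.] y [ 0.994 -0.112 -0.   ] ang -0.112 F [ 0.52  0.72 -2.81] M [ 0.171 -0.082 -0.011] g 0.011 q7 [-0.05  0.26 -0.47  2.02  0.15  0.89 -0.71]
```

View pics/c6.png

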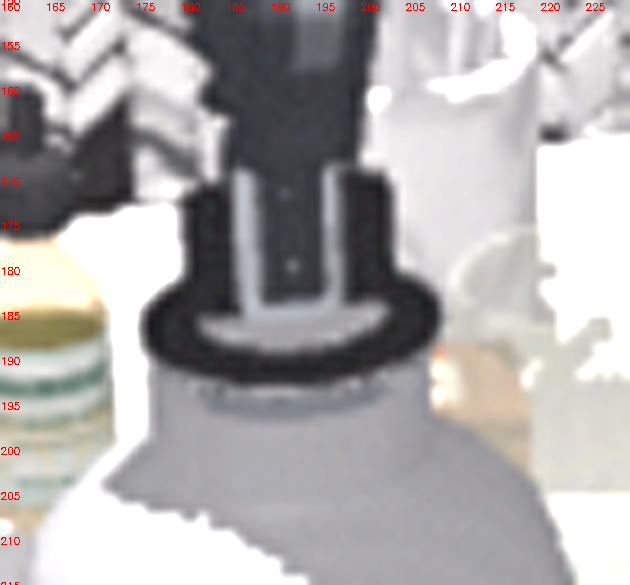

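Emit:
{"op": "jog_arm", "data": {
  "plan": [
    [[0, 0, -0.05], 0],
    [[0, 0, -0.05], 0],
    [[0, 0, 0], 0],
    [[0, 0, 0], 0]
  ]
}}

```text
clock: 10.9
tcp_pos: [0.4594, 0.1565, 0.2557]
orientation: [-2.342, -2.094, 0.0]
contact_force: [0.8, 1.2, -2.8]
grip_width: 0.011
```

```bash
python3 -c "
from h import *
st()"
```

```text
t 10.9 tcp [0.4594 0.1565 0.2557] z [-0. -0. -1.] y [ 0.994 -0.112 -0.   ] ang -0.112 F [ 0.8   1.16 -2.8 ] M [ 0.084 -0.076  0.036] g 0.011 q7 [-0.05  0.26 -0.47  2.02  0.15  0.89 -0.71]
```

Emit:
{"op": "jog_arm", "data": {
  "plan": [
    [[0, 0, -0.05], 0],
    [[0, 0, -0.05], 0],
    [[0, 0, 0], 0],
    [[0, 0, 0], 0]
  ]
}}

```text
clock: 11.3
tcp_pos: [0.4595, 0.1566, 0.2546]
orientation: [-2.342, -2.094, 0.0]
contact_force: [0.4, 0.4, -2.0]
grip_width: 0.0115
```

```bash
python3 -c "
from h import *
st()"
```

```text
t 11.3 tcp [0.4595 0.1566 0.2546] z [-0. -0. -1.] y [ 0.994 -0.112 -0.   ] ang -0.112 F [ 0.41  0.4  -2.05] M [0.095 0.018 0.035] g 0.0115 q7 [-0.05  0.26 -0.47  2.02  0.15  0.89 -0.71]
```

Emit:
{"op": "jog_arm", "data": {
  "plan": [
    [[0, 0, -0.05], 0],
    [[0, 0, -0.05], 0],
    [[0, 0, 0], 0],
    [[0, 0, 0], 0]
  ]
}}

```text
clock: 11.7
tcp_pos: [0.4595, 0.1566, 0.2537]
orientation: [-2.342, -2.094, 0.0]
contact_force: [1.0, 0.8, -1.0]
grip_width: 0.0112
```

```bash
python3 -c "
from h import *
st()"
```

```text
t 11.7 tcp [0.4595 0.1566 0.2537] z [-0. -0. -1.] y [ 0.994 -0.112 -0.   ] ang -0.112 F [ 0.97  0.82 -0.95] M [ 0.023 -0.002 -0.   ] g 0.0112 q7 [-0.05  0.26 -0.47  2.02  0.15  0.89 -0.71]
```

Emit:
{"op": "jog_arm", "data": {
  "plan": [
    [[0, 0, -0.05], 0],
    [[0, 0, 0], 0],
    [[0, 0, 0], 0]
  ]
}}

```text
clock: 12.0
tcp_pos: [0.4596, 0.1567, 0.2535]
orientation: [2.342, 2.093, 0.0]
contact_force: [-1.7, 0.3, 2.9]
grip_width: 0.0111
```

```bash
python3 -c "
from h import *
st()"
```

```text
t 12.0 tcp [0.4596 0.1567 0.2535] z [ 0.  0. -1.] y [ 0.994 -0.112  0.   ] ang -0.112 F [-1.7   0.32  2.86] M [-0.115  0.304 -0.004] g 0.0111 q7 [-0.05  0.26 -0.47  2.02  0.15  0.89 -0.71]
```

It met the floor at TCP z 0.2535, which is exactly where the thread start (+4 mm) was predicted. So it dropped in at once and needs no backing. Now I screw clockwise.

Emit:
{"op": "jog_arm", "data": {
  "plan": [
    [[0, 0, 0], -0.05],
    [[0, 0, -0.02], -0.06],
    [[0, 0, -0.02], -0.06],
    [[0, 0, -0.02], -0.06],
    [[0, 0, -0.02], -0.06],
    [[0, 0, 0], 0]
  ]
}}

```text
clock: 12.6
tcp_pos: [0.4605, 0.157, 0.2534]
orientation: [2.621, 1.73, 0.004]
contact_force: [0.0, -0.2, 5.4]
grip_width: 0.0111
```

```bash
python3 -c "
from h import *
st()"
```

```text
t 12.6 tcp [0.4605 0.157  0.2534] z [ 0.003  0.001 -1.   ] y [ 0.92  -0.393  0.002] ang -0.404 F [ 0.03 -0.17  5.39] M [-0.121 -0.039 -0.101] g 0.0111 q7 [-0.1   0.26 -0.42  2.03  0.13  0.88 -0.99]
```

Emit:
{"op": "jog_arm", "data": {
  "plan": [
    [[0, 0, 0], -0.05],
    [[0, 0, 0], -0.05],
    [[0, 0, 0], -0.05],
    [[0, 0, 0], -0.05],
    [[0, 0, 0], 0]
  ]
}}

```text
clock: 13.1
tcp_pos: [0.4602, 0.1568, 0.2529]
orientation: [2.78, 1.462, 0.003]
contact_force: [0.6, 0.4, 4.7]
grip_width: 0.0108
```

```bash
python3 -c "
from h import *
st()"
```

```text
t 13.1 tcp [0.4602 0.1568 0.2529] z [ 0.002  0.001 -1.   ] y [ 0.824 -0.567  0.001] ang -0.603 F [0.61 0.44 4.7 ] M [-0.066 -0.096 -0.114] g 0.0108 q7 [-0.12  0.25 -0.38  2.03  0.12  0.88 -1.18]
```

Emit:
{"op": "jog_arm", "data": {
  "plan": [
    [[0, 0, -0.01], -0.05],
    [[0, 0, -0.015], -0.05],
    [[0, 0, -0.015], -0.05],
    [[0, 0, -0.015], -0.05],
    [[0, 0, 0], 0]
  ]
}}

```text
clock: 13.6
tcp_pos: [0.4597, 0.1566, 0.2521]
orientation: [2.912, 1.179, 0.001]
contact_force: [0.9, 0.2, 3.0]
grip_width: 0.0112
```

```bash
python3 -c "
from h import *
st()"
```

```text
t 13.6 tcp [0.4597 0.1566 0.2521] z [ 0.001  0.    -1.   ] y [ 0.696 -0.718  0.   ] ang -0.801 F [0.89 0.21 2.96] M [-0.139 -0.038 -0.066] g 0.0112 q7 [-0.15  0.25 -0.35  2.03  0.11  0.88 -1.37]
```

Emit:
{"op": "jog_arm", "data": {
  "plan": [
    [[0, 0, -0.02], -0.05],
    [[0, 0, -0.02], -0.05],
    [[0, 0, -0.02], -0.05],
    [[0, 0, -0.02], -0.05],
    [[0, 0, 0], 0]
  ]
}}

```text
clock: 14.1
tcp_pos: [0.4595, 0.1567, 0.2512]
orientation: [-3.015, -0.884, -0.0]
contact_force: [-0.6, -0.8, 3.3]
grip_width: 0.011
```

```bash
python3 -c "
from h import *
st()"
```

```text
t 14.1 tcp [0.4595 0.1567 0.2512] z [ 0.  0. -1.] y [ 0.54  -0.842  0.   ] ang -1.001 F [-0.61 -0.79  3.33] M [-0.077  0.142 -0.041] g 0.011 q7 [-0.18  0.25 -0.32  2.03  0.1   0.87 -1.56]
```

Emit:
{"op": "jog_arm", "data": {
  "plan": [
    [[0, 0, -0.02], -0.05],
    [[0, 0, -0.02], -0.05],
    [[0, 0, -0.02], -0.05],
    [[0, 0, 0], 0]
  ]
}}

```text
clock: 14.5
tcp_pos: [0.4595, 0.1567, 0.2505]
orientation: [-3.072, -0.656, -0.0]
contact_force: [-1.2, 0.1, 3.3]
grip_width: 0.011
```

```bash
python3 -c "
from h import *
st()"
```

```text
t 14.5 tcp [0.4595 0.1567 0.2505] z [ 0.  0. -1.] y [ 0.408 -0.913 -0.   ] ang -1.15 F [-1.19  0.06  3.35] M [-0.038  0.129 -0.006] g 0.011 q7 [-0.2   0.25 -0.29  2.04  0.09  0.87 -1.7 ]
```

Emit:
{"op": "jog_arm", "data": {
  "plan": [
    [[0, 0, -0.015], -0.04],
    [[0, 0, -0.015], -0.04],
    [[0, 0, 0], 0]
  ]
}}

```text
clock: 14.8
tcp_pos: [0.4595, 0.1567, 0.2502]
orientation: [-3.096, -0.533, -0.0]
contact_force: [-1.2, 0.3, 3.4]
grip_width: 0.011
```

```bash
python3 -c "
from h import *
st()"
```

```text
t 14.8 tcp [0.4595 0.1567 0.2502] z [ 0.  0. -1.] y [ 0.335 -0.942 -0.   ] ang -1.23 F [-1.19  0.33  3.39] M [ 0.081  0.187 -0.015] g 0.011 q7 [-0.21  0.25 -0.28  2.04  0.09  0.87 -1.77]
```

Emit:
{"op": "jog_arm", "data": {
  "plan": [
    [[0, 0, -0.01], -0.03],
    [[0, 0, -0.01], -0.02],
    [[0, 0, 0], 0]
  ]
}}

```text
clock: 15.1
tcp_pos: [0.4595, 0.1566, 0.2499]
orientation: [-3.109, -0.452, -0.0]
contact_force: [-0.6, -0.2, 4.1]
grip_width: 0.0106
```

```bash
python3 -c "
from h import *
st()"
```

```text
t 15.1 tcp [0.4595 0.1566 0.2499] z [ 0.  0. -1.] y [ 0.285 -0.959 -0.   ] ang -1.282 F [-0.62 -0.22  4.05] M [ 0.083  0.181 -0.039] g 0.0106 q7 [-0.22  0.25 -0.27  2.04  0.09  0.87 -1.82]
```

Emit:
{"op": "jog_arm", "data": {
  "plan": [
    [[0, 0, -0.01], -0.02],
    [[0, 0, -0.01], -0.02],
    [[0, 0, 0], 0]
  ]
}}

```text
clock: 15.4
tcp_pos: [0.4595, 0.1566, 0.2498]
orientation: [3.117, 0.389, 0.0]
contact_force: [-0.7, 0.4, 3.1]
grip_width: 0.0111
```

```bash
python3 -c "
from h import *
st()"
```

```text
t 15.4 tcp [0.4595 0.1566 0.2498] z [ 0. -0. -1.] y [ 0.246 -0.969  0.   ] ang -1.323 F [-0.74  0.42  3.12] M [ 0.027  0.261 -0.037] g 0.0111 q7 [-0.23  0.25 -0.27  2.04  0.08  0.87 -1.86]
```

Emit:
{"op": "jog_arm", "data": {
  "plan": [
    [[0, 0, 0], -0.02],
    [[0, 0, 0], -0.02],
    [[0, 0, 0], 0]
  ]
}}

```text
clock: 15.7
tcp_pos: [0.4595, 0.1566, 0.2497]
orientation: [3.125, 0.326, 0.0]
contact_force: [0.0, -1.0, 2.4]
grip_width: 0.0109
```

```bash
python3 -c "
from h import *
st()"
```

```text
t 15.7 tcp [0.4595 0.1566 0.2497] z [ 0. -0. -1.] y [ 0.206 -0.978  0.   ] ang -1.363 F [ 0.04 -1.    2.36] M [0.121 0.118 0.015] g 0.0109 q7 [-0.23  0.25 -0.26  2.04  0.08  0.87 -1.9 ]
```

Emit:
{"op": "jog_arm", "data": {
  "plan": [
    [[0, 0, 0], -0.02],
    [[0, 0, 0], -0.01],
    [[0, 0, 0], 0]
  ]
}}

```text
clock: 16.0
tcp_pos: [0.4595, 0.1565, 0.2496]
orientation: [3.129, 0.28, -0.0]
contact_force: [-0.2, -0.6, 1.1]
grip_width: 0.0109
```

```bash
python3 -c "
from h import *
st()"
```

```text
t 16.0 tcp [0.4595 0.1565 0.2496] z [-0. -0. -1.] y [ 0.177 -0.984  0.   ] ang -1.392 F [-0.2  -0.56  1.05] M [0.056 0.07  0.016] g 0.0109 q7 [-0.24  0.25 -0.26  2.04  0.08  0.86 -1.93]
```

Emit:
{"op": "jog_arm", "data": {
  "plan": [
    [[0, 0, -0.01], -0.02],
    [[0, 0, 0], -0.01],
    [[0, 0, 0], 0]
  ]
}}

```text
clock: 16.3
tcp_pos: [0.4595, 0.1565, 0.2496]
orientation: [3.133, 0.233, -0.0]
contact_force: [0.7, 0.7, 1.1]
grip_width: 0.0111
```

```bash
python3 -c "
from h import *
st()"
```

```text
t 16.3 tcp [0.4595 0.1565 0.2496] z [-0. -0. -1.] y [ 0.148 -0.989  0.   ] ang -1.423 F [0.73 0.66 1.14] M [-0.055  0.023  0.049] g 0.0111 q7 [-0.24  0.25 -0.25  2.04  0.08  0.86 -1.96]
```

Emit:
{"op": "jog_arm", "data": {
  "plan": [
    [[0, 0, 0], -0.02],
    [[0, 0, 0], -0.01],
    [[0, 0, 0], 0]
  ]
}}

```text
clock: 16.6
tcp_pos: [0.4595, 0.1565, 0.2496]
orientation: [3.136, 0.186, -0.0]
contact_force: [-0.8, -0.8, 0.8]
grip_width: 0.0112
```

```bash
python3 -c "
from h import *
st()"
```

```text
t 16.6 tcp [0.4595 0.1565 0.2496] z [ 0. -0. -1.] y [ 0.118 -0.993  0.   ] ang -1.452 F [-0.82 -0.83  0.8 ] M [-0.099  0.02  -0.   ] g 0.0112 q7 [-0.24  0.25 -0.25  2.04  0.08  0.86 -1.99]
```

Emit:
{"op": "jog_arm", "data": {
  "plan": [
    [[0, 0, 0], -0.02],
    [[0, 0, 0], -0.02],
    [[0, 0, 0], 0]
  ]
}}

```text
clock: 16.9
tcp_pos: [0.4597, 0.1566, 0.2496]
orientation: [-3.139, -0.122, -0.001]
contact_force: [1.4, -0.7, -0.6]
grip_width: 0.0109
```

```bash
python3 -c "
from h import *
st()"
```

```text
t 16.9 tcp [0.4597 0.1566 0.2496] z [ 0.  0. -1.] y [ 0.078 -0.997 -0.   ] ang -1.493 F [ 1.35 -0.68 -0.56] M [-0.053 -0.337  0.058] g 0.0109 q7 [-0.25  0.25 -0.24  2.04  0.08  0.86 -2.02]
```

Emit:
{"op": "jog_arm", "data": {
  "plan": [
    [[0, 0, 0], -0.02],
    [[0, 0, 0], -0.01],
    [[0, 0, 0], 0]
  ]
}}

```text
clock: 17.2
tcp_pos: [0.4598, 0.1566, 0.2497]
orientation: [3.141, 0.076, 0.001]
contact_force: [3.1, -0.4, -1.7]
grip_width: 0.0107
```

```bash
python3 -c "
from h import *
st()"
```

```text
t 17.2 tcp [0.4598 0.1566 0.2497] z [ 0.001 -0.    -1.   ] y [ 0.049 -0.999  0.   ] ang -1.522 F [ 3.11 -0.45 -1.69] M [-0.188 -0.729  0.266] g 0.0107 q7 [-0.25  0.24 -0.23  2.04  0.07  0.86 -2.05]
```

The moment rose steeply to 0.27 N m after 1.41 rad with 3.8 mm sunk, so this is the hard stop. I'll unload a touch, then release and rise.

Emit:
{"op": "jog_arm", "data": {
  "plan": [
    [[0, 0, 0], 0.015],
    [[0, 0, 0], 0]
  ]
}}

```text
clock: 17.4
tcp_pos: [0.4597, 0.1566, 0.2497]
orientation: [-3.14, -0.101, -0.001]
contact_force: [3.5, -1.0, -2.6]
grip_width: 0.0111
```

Emit:
{"op": "jog_arm", "data": {
  "plan": [
    [[0, 0, 0], 0],
    [[0, 0, 0], 0],
    [[0, 0, 0], 0],
    [[0, 0, 0], 0],
    [[0, 0, 0], 0]
  ],
  "hand": 4
}}

```text
clock: 17.9
tcp_pos: [0.4593, 0.1566, 0.2496]
orientation: [3.14, 0.1, -0.0]
contact_force: [0.8, -0.5, 0.4]
grip_width: 0.0397
```

Emit:
{"op": "jog_arm", "data": {
  "plan": [
    [[0, 0, 0.5], 0],
    [[0, 0, 1], 0],
    [[0, 0, 1.5], 0],
    [[0, 0, 1.5], 0],
    [[0, 0, 1.5], 0],
    [[0, 0, 1], 0],
    [[0, -3, 0], 0],
    [[0, -4, 0], 0],
    [[0, -4, 0], 0],
    [[0, -4, 0], 0],
    [[0, -3, 0], 0],
    [[0, 0, 0], 0]
  ]
}}

```text
clock: 19.1
tcp_pos: [0.4591, -0.0279, 0.3201]
orientation: [3.139, 0.089, 0.0]
contact_force: [-0.5, 0.2, -0.3]
grip_width: 0.0397
```

```bash
python3 - <<'E'
from h import *
st()
s=grab_frame('side')[:,:,::-1];t=grab_frame('top')[:,:,::-1]
k=8;x0,y0=165,165
a=cv2.convertScaleAbs(cv2.resize(s[y0:y0+50,x0:x0+55],None,fx=k,fy=k,interpolation=cv2.INTER_CUBIC),alpha=1.8,beta=25)
for i in range(0,55,5):
    cv2.putText(a,str(y0+i),(0,i*k+4),0,.33,(0,0,255),1);cv2.putText(a,str(x0+i),(i*k,10),0,.33,(0,0,255),1)
b=cv2.convertScaleAbs(cv2.resize(t[110:260,120:290],(340,400),interpolation=cv2.INTER_CUBIC)*1,alpha=1.4,beta=15)
cv2.imwrite('pics/c7.png',np.hstack([a,b]))
E
```

```text
t 19.1 tcp [ 0.4591 -0.0279  0.3201] z [ 0.    -0.001 -1.   ] y [ 0.056 -0.998  0.001] ang -1.514 F [-0.51  0.25 -0.32] M [ 0.05  -0.005  0.045] g 0.0397 q7 [ 0.01  0.11 -0.09  2.02  0.01  1.01 -1.6 ]
```

View pics/c7.png

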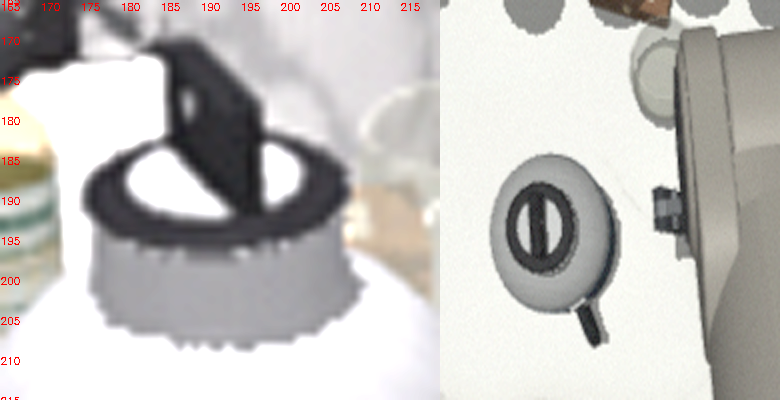

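The flange lies flat and centred on the rim with no visible gap (flange edge at u 175–207 over the neck). The flask stands upright and the gripper is clear of everything.

```bash
python3 -c "
from h import *
print(hand_in())"
```

```text
the job is handed in; nothing more can be done
None
```

The stopper is screwed home in the flask, and I handed the job in at about 19 s of the 70 s allowed.

- **Thread start:** While I lowered the stopper, it met the bore wall once. I shifted it by a few millimetres, with forces up to about 6 N. It then dropped straight into the thread start: contact came at the predicted height, about 4 mm above the rim. No anticlockwise turn was needed, so I did not make one.
- **Screwing home:** I turned it clockwise by 1.41 rad, and it sank 3.8 mm. It came up solid at 0.27 N m, just under the 0.3 N m limit. The steady downward push stayed below about 8 N. I then eased off slightly, opened the gripper and moved clear.
- **Last checks:** The last pictures show the flange flat and centred on the rim, with no visible gap. The flask is upright and does not appear to have moved. The wrist force after release was close to zero. I did not measure the final flange height directly; it is inferred from the sink, the hard stop and the picture.
- **Bystanders:** The arm hid the jigger, the wine stopper and part of the tumbler in the last top view. The gripper and stopper passed well above them throughout, and no unexpected contact forces appeared.
- **Disagreement:** The two cameras differed by a few millimetres on the position of the mouth. The contact forces settled the final centring.

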